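# Present a slate square in the tester's slot

### The arm

A 6-joint arm with a two-finger parallel gripper is mounted at the origin on the work surface. World frame = base frame: x ahead of the robot, y to its left, z up, the work surface at z = 0. Lengths are in m, angles in rad, forces in N, time in s.
With the tool pointing down it reaches from about 0.375 to 0.975 m from the base axis. Payload 3.8 kg.
Tool frame: the origin (TCP) lies midway between the tips of the shut fingers; the grasp point (between the pads) lies 19 mm behind it; z points along the fingers, y is the line along which they close (so a half turn about z gives the same grasp; the last joint's range is limited). The gripper opens to 85 mm and grips with 20 to 120 N. Pads are 22 mm wide; open, the fingers measure 114 mm over their backs; the gripper's body (76 mm by 85 mm) begins 54 mm behind the grasp point. The pads swing forward as they close: fully open they stand 13 mm farther back than shut.
Start: joints at [-1.337, 0.264, 1.604, -0, 1.274, -0.037], TCP at [0.181, -0.65, 0.231] pointing down, gripper open.
Joint ranges: [-2.63, 2.63], [-0.94, 2.18], [0.31, 2.57], [-1.31, 4.45], [0, 2.66], [-2.55, 2.55]. Speed limits (rad/s): [2.57, 2.57, 3.14, 3.14, 3.14, 3.14].

### API

Orientations are given as a rotation vector (axis times angle).
In Python, from workcell import sensors, viewer, job gives the robot as it stands.
- The arm moves only by the shell command python3 -m inch 'ROWS' [FORCE]. ROWS is JSON, one flat list of numbers, 7 for each row, row after row: the shift along the tool's x, y, z in mm, then the turn, a rotation vector about the tool's x, y, z in degrees, then the finger opening in mm, from 0 to 85.4. A call has exactly 8 rows; each row shifts and turns the commanded pose from where the row before left it, along the tool's axes as they then stand; what a row does not reach is not made up. A row lasts 1/10 s, in which the tool goes at most 50 mm and 8.59 degrees, less where a joint would pass 70% of its speed; a pose out of reach is approached as far as the arm can. A call is refused whole if a number of a shift passes 50 or a number of a turn 8.59, either way. A call with a gripper value outside its range is refused whole. The fingers move at their own pace and stop on an object; FORCE is the grip in N (left out, the last holds). Time passes only in rows, so rows that do not move let the fingers close, or fill a call up. It gives the time, the measured TCP pose, the force, the opening and the grip force at its end, in the units of the state.
- sensors.read_state(): the state, without advancing time (a new reading comes with each control period).
- viewer.read_camera(name): name is "scene" or "top" or "wrist"; returns the picture (480x640x3 uint8, red, green, blue); there is no depth.
- viewer.camera_params(name): a dict with "K" (3x3 intrinsics, pixels), "world_to_cam" (4x4, takes a point from world to camera coordinates). Camera axes: x right, y down, z forward; pixel columns grow to the right and rows downward; lengths in m; the calibration is good to about 2 mm. A picture is of the moment at which its call begins: read the wrist's pose just before it. camera_params takes no time and is no camera call; for the wrist camera it gives the pose at the moment of the call.
- job.finish_job(): hands the job in; it is judged then, once.
The state is a dict: "time": time; "q": joint angles; "joint_vel": joint speeds; "joint_torque": joint torques, N m; "tool_pos": TCP position; "tcp_rot": TCP orientation; "wrist_force": force on the tool from outside, world axes, zero at the start; "torque": the same for the moment, N m; "width": opening from 0.0 (shut) to 1.0 (fully open); "grip_force": force on a finger pad.
Only numpy, scipy, OpenCV 4.12 (cv2) and the standard library are available. Lean on these libraries where they do the work, as an engineer would, in place of code of your own. Each camera call takes 0.05 s, during which the arm holds its last target. There are 200 camera calls.

### The job

Zero the green slate tester by pressing its red sprung plunger fully down and letting it come back up. Then take the slate square from its wooden rest, pass it upright through the narrow slot in the tester's top until about half of it is inside, and finish while still gripping it there, holding it still and upright. Leave the tools and other things on the bench where they lie.

Things in the scene. Friction and masses are not known exactly. Their poses are not given: they have to be found in the camera images.
- slate: blue-grey slate square standing on edge in the wooden rest: 10 mm thick (its x), 100 mm wide (its y), 100 mm high (its z), about 0.27 kg. Origin at the centre of its lower edge face, so its top is 100 mm above. The same either way round.
- rest: fixed wooden rest, 70 x 135 mm (x, y): base 12 mm thick, and two rails along y, rising to 37 mm above the bench, with a 13 mm gap between them in which the slate stands on the base. Origin under its centre. The slate's top is 112 mm above the bench, and it may sit up to 10 mm off centre along y.
- hood: fixed green steel slate tester, a hollow box 160 x 240 x 115 mm (x, y, z), clear window in its +x face. Origin under its centre. It and the rest may be on either side of the bench.
- slot (a point): centre of the slot in the tester's flat top, at the height of the top face (115 mm above the bench). Axes are the tester's: the slot is 12 mm wide along x and 104 mm long along y, passes through the 12 mm top plate, and opens into a closed hollow whose floor is 111 mm below the top face. Flared steel lips round it stand about 5 mm above the top face and are about 3 mm wider on each side at their top than the slot.
- plunger_top (a point): centre of the top of the round red plunger, 36 mm across, on a black collar 44 mm across on the tester's top, 123 mm from the slot's centre along the tester's +y. It stands about 28 mm above the tester's top when up and moves straight down.
- plunger (a joint): plunger travel in m: 0 up, 0.012 fully pressed. The spring needs about 3 N to start and 9 N at full stroke, and returns it when released.
- hammer: bush hammer lying flat, wooden handle 250 mm long, square chequered steel head 42 x 92 x 42 mm; origin under its middle, x axis towards the head. Bystander, leave alone.
- calipers: steel spring calipers lying flat, about 190 x 110 mm, 17 mm high; origin at the middle of the underside. Bystander, leave alone.
- goggles: clear plastic safety goggles with blue edges, about 95 x 155 x 53 mm; origin under the middle. Bystander, leave alone.
- offcut: white marble offcut block 75 x 110 x 50 mm; origin under its centre. Bystander, leave alone.
- chisel: flat steel stone chisel lying on the bench, 185 mm long, up to 26 mm wide and 18 mm high; origin under its middle, x axis towards the blade. Bystander, leave alone.
- brush: small bench brush lying flat, about 190 mm long and 20 mm high; origin under it, x axis along it. Bystander, leave alone.
There are look-alikes about, which are no part of the job. What is shaped like the slate but orange is not meant.

How it is judged:
On the way, in this order (a step that is already met when the one before it is completed fails the run):
1. the plunger is pressed fully down (value of joint plunger above 0.01 m), for 0.1 s.
2. the plunger, let go, has come back up (value of joint plunger below 0.003 m), for 0.1 s.
3. the slate is through the slot, about half inside (z of slate in the frame of slot between -0.065 and -0.035 m and horizontal distance between slate and slot below 0.012 m and angle between slate's own z axis and vertical below 0.15 rad), for 0.2 s.
At the end, for the whole second after the job is handed in: Slate in the slot, lower edge 35 to 65 mm below the tester's top face, within 12 mm of the slot centre, upright within 0.15 rad, gripped by the fingers (over 1 N) which alone hold it up, still (under 0.02 m/s, 0.2 rad/s); plunger up again (under 3 mm) (all of step 3 and contact force between the fingers and slate above 1 N and linear speed of slate below 0.02 m/s and angular speed of slate below 0.2 rad/s and value of joint plunger below 0.003 m); the arm keeps its last pose, push and grip.
It fails at once if a tool or another loose thing on the bench is moved more than 30 mm (distance of any of hammer, calipers, goggles, offcut, chisel, brush from where it was at the start of the episode above 0.03 m).
It also fails if it takes over 58 s, if anything falls off the work surface, if the arm or the gripper's body presses on something with over 40 N, if the wrist force passes 120 N, or if a joint passes its speed limit or range.

## Working session

There is one attempt and no reset: what is moved stays moved. The work goes in short steps, Python scripts to look and compute and a shell command to move; the robot and the scene stay as the last step left them, time stands still between calls to the robot, and variables do not carry over. Pictures are saved under pics/ and viewed, at most 10 in all, crops included, and the job is handed in when it is done.

```bash
ls; mkdir -p pics
python3 - <<'E'
from workcell import sensors, viewer
import cv2,json
s=sensors.read_state(); print(s)
for n in ("scene","top"):
    im=viewer.read_camera(n); cv2.imwrite(f"pics/{n}0.png",im[:,:,::-1]); p=viewer.camera_params(n); print(n,p)
E
```

```text
pics
{'time': 0.0, 'q': array([-1.33687252e+00,  2.64743737e-01,  1.60538010e+00,  1.60286819e-05,
        1.27367985e+00, -3.68870568e-02]), 'joint_vel': array([-0.00096207,  0.00044805,  0.00015733,  0.00223613,  0.00087248,
        0.0005801 ]), 'joint_torque': array([-2.05339951e-03, -5.15117562e+01, -3.67307925e+01, -3.63707804e-04,
        1.27121567e-02,  7.88904941e-07]), 'tool_pos': array([ 0.18041439, -0.64968854,  0.22996507]), 'tcp_rot': array([-3.11065598e+00, -4.23785459e-01,  3.17436941e-04]), 'wrist_force': array([ 0.33867928, -0.47623481, -0.176027  ]), 'torque': array([ 0.04082951, -0.08152757, -0.0290464 ]), 'grip_force': 0.0, 'width': 1.0017617823401517}
scene {'K': array([[547.74831296,   0.        , 321.73160673],
       [  0.        , 547.74831296, 240.61231867],
       [  0.        ,   0.        ,   1.        ]]), 'world_to_cam': array([[ 0.85935771,  0.51112696,  0.01592357, -0.49281619],
       [ 0.41065351, -0.67120581, -0.61712758, -0.19890521],
       [-0.30474255,  0.53687241, -0.78670197,  1.57955575],
       [ 0.        ,  0.        ,  0.        ,  1.        ]])}
top {'K': array([[539.58802744,   0.        , 312.59875005],
       [  0.        , 539.58802744, 236.71357254],
       [  0.        ,   0.        ,   1.        ]]), 'world_to_cam': array([[-0.00889407, -0.99995503, -0.0032911 , -0.02249662],
       [-0.99520484,  0.00917232, -0.09738172,  0.566615  ],
       [ 0.09740753,  0.0024092 , -0.99524166,  1.38985439],
       [ 0.        ,  0.        ,  0.        ,  1.        ]])}
```

View pics/top0.png

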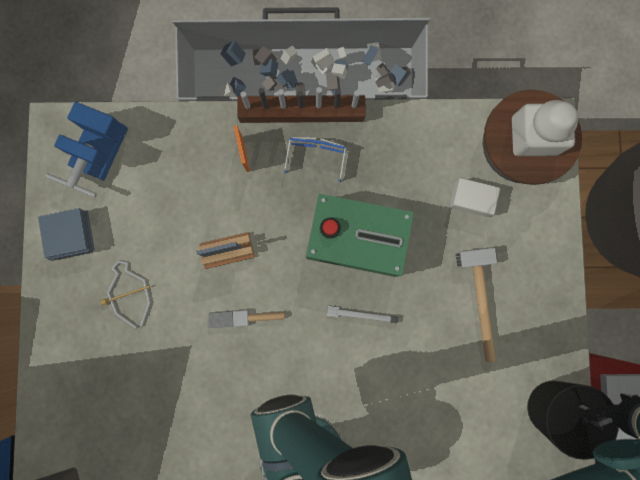

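View pics/scene0.png

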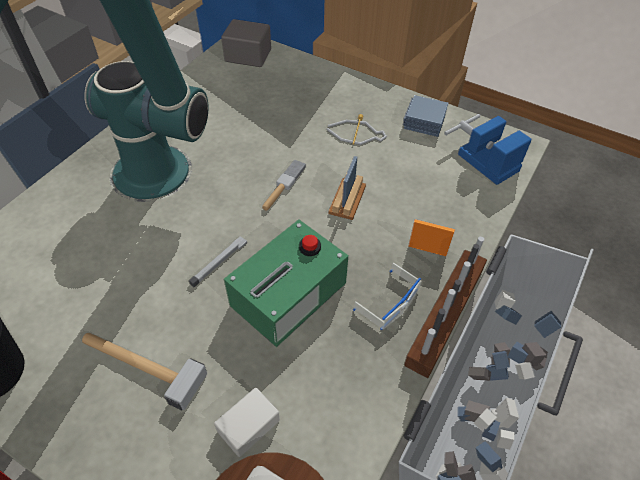

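The top view shows the tester at (358,235), with its red plunger at (330,228) and slot at (380,239). The rest with the slate is at (225,249), and the tools lie around both. The scene view shows the slate standing in the rest at (350,182).

Candidates for the slate, in top-view pixels:
- Blue-grey square on edge in the wooden rest (224,247): this is the one.
- Orange square (241,148): excluded by its colour.
- Slate-coloured block (66,234): a stack, not in a rest.
- Chips in the drawer (300,60): scrap.

```bash
cat > h.py <<'E'
import numpy as np, cv2
from workcell import sensors, viewer
from scipy.spatial.transform import Rotation as R
def cast(p,uv,z):
    K,T=p["K"],np.array(p["world_to_cam"]); Rm,t=T[:3,:3],T[:3,3]
    c=-Rm.T@t; uv=np.atleast_2d(np.asarray(uv,float))
    d=np.c_[uv,np.ones(len(uv))]@np.linalg.inv(K).T@Rm
    return c+d*((z-c[2])/d[:,2])[:,None]
def biggest(m,roi=None):
    if roi is not None:
        k=np.zeros_like(m); x0,y0,x1,y1=roi; k[y0:y1,x0:x1]=1; m=m*k
    cs,_=cv2.findContours(m.astype(np.uint8),cv2.RETR_EXTERNAL,cv2.CHAIN_APPROX_NONE)
    return max(cs,key=cv2.contourArea)
def hsv(im): return cv2.cvtColor(im,cv2.COLOR_RGB2HSV)
def local(goal,yaw_y):
    """tool-frame shift (mm) to goal TCP and yaw error of tool y against direction angle yaw_y (deg)"""
    s=sensors.read_state(); Rt=R.from_rotvec(s["tcp_rot"]).as_matrix()
    ty=Rt[:,1]; a=np.degrees(np.arctan2(ty[1],ty[0])); e=(np.degrees(yaw_y)-a+90)%180-90
    return np.round((Rt.T@(np.array(goal)-s["tool_pos"]))*1000,1), "turn about tool z:",round(-e,2),"tilt",np.round(Rt[:,2],4)
E
python3 - <<'E'
from h import *
im=cv2.imread("pics/top0.png")[:,:,::-1].copy(); p=viewer.camera_params("top")
H=hsv(im); h,s,v=H[...,0],H[...,1],H[...,2]
g=biggest(((h>60)&(h<90)&(s>90)),(280,170,440,300)); r=cv2.minAreaRect(g); print("hood px",r, cast(p,cv2.boxPoints(r),.115).round(3))
c=biggest(((h<8)|(h>172))&(s>150),(300,200,350,250)); (uc,rad)=cv2.minEnclosingCircle(c); pl=cast(p,uc,.143)[0]; print("plunger",uc,rad,pl)
c=biggest((s<70),(353,225,406,252)); r=cv2.minAreaRect(c); print("slot px",r); b=cast(p,cv2.boxPoints(r),.118); sl=b.mean(0); print(b.round(3),sl, np.linalg.norm((sl-pl)[:2]), np.degrees(np.arctan2(*(pl-sl)[[1,0]])))
# slate: blueish
c=biggest(((h>95)&(h<130)&(s>40)),(190,225,260,275)); r=cv2.minAreaRect(c); print("slate px",r,cast(p,cv2.boxPoints(r),.112).round(4))
c=biggest(((h>5)&(h<20)&(s>80)),(190,225,262,275)); r=cv2.minAreaRect(c); print("rest px",r,cast(p,cv2.boxPoints(r),.03).round(4))
q=viewer.camera_params("scene"); i2=cv2.imread("pics/scene0.png")[:,:,::-1].copy(); H=hsv(i2)
c=biggest(((H[...,0]<8)|(H[...,0]>172))&(H[...,1]>150),(290,225,330,265)); print("plunger scene",cv2.minEnclosingCircle(c))
x=cv2.hconcat([cv2.resize(im[215:285,180:275],None,fx=4,fy=4),cv2.resize(im[205:275,300:400],None,fx=4,fy=4)]); x=cv2.vconcat([x,cv2.resize(i2[150:230,310:505],(780,320))])
cv2.imwrite("pics/crop1.png",x[:,:,::-1]); print(x.shape)
E
```

```text
hood px ((371.03350830078125, 248.99423217773438), (39.35863494873047, 26.959943771362305), 35.21759033203125) [[ 0.528 -0.113  0.115]
 [ 0.582 -0.152  0.115]
 [ 0.525 -0.23   0.115]
 [ 0.471 -0.19   0.115]]
plunger (330.0, 226.82142639160156) 7.452070236206055 [ 0.57872207 -0.07016201  0.143     ]
slot px ((378.9615478515625, 237.6923370361328), (48.4406852722168, 10.78638744354248), 11.309932708740234)
[[ 0.553 -0.13   0.118]
 [ 0.579 -0.136  0.118]
 [ 0.554 -0.252  0.118]
 [ 0.528 -0.246  0.118]] [ 0.55364752 -0.19082935  0.118     ] 0.12324504039219783 78.26105916705926
slate px ((216.5882568359375, 248.3529510498047), (2.9104275703430176, 38.32062911987305), 75.96376037597656) [[0.5239 0.2558 0.112 ]
 [0.5461 0.1643 0.112 ]
 [0.539  0.1625 0.112 ]
 [0.5169 0.254  0.112 ]]
rest px ((225.64886474609375, 250.311767578125), (26.233612060546875, 52.841983795166016), 77.00537872314453) [[0.5512 0.2756 0.03  ]
 [0.5812 0.1407 0.03  ]
 [0.5139 0.1251 0.03  ]
 [0.4841 0.2594 0.03  ]]
plunger scene ((309.5, 242.5), 8.276573181152344)
(600, 780, 3)
```

View pics/crop1.png

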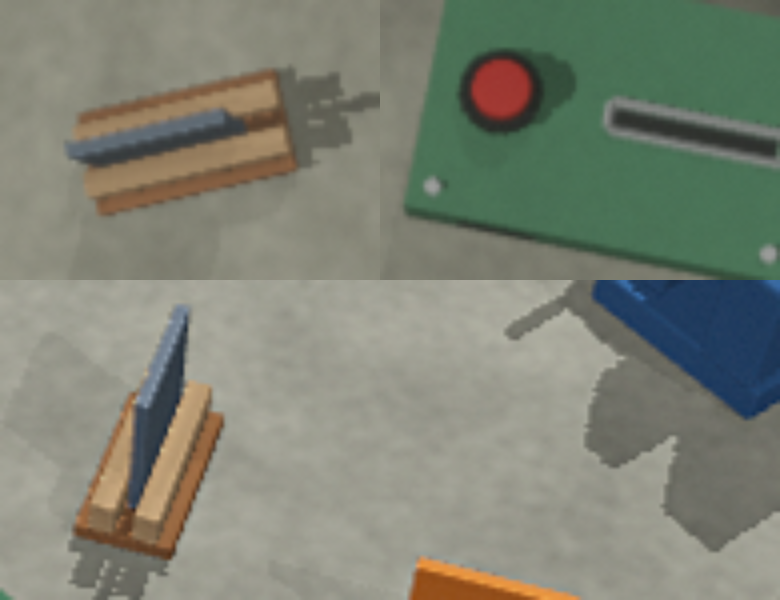

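The crop confirms the choice: a blue-grey square on edge between the rails. The slot measures 123.2 mm from the plunger, against 123 mm given, and the orange square is elsewhere. I'll start moving by turning the tool square to the slot with the fingers shut.

```bash
python3 -m inch '[0,0,0,0,0,-7.85,0, 0,0,0,0,0,-7.85,0, 0,0,0,0,0,-7.85,0, 0,0,0,0,0,-7.85,0, 0,0,0,0,0,-7.85,0, 0,0,0,0,0,-7.85,0, 0,0,0,0,0,-7.85,0, 0,0,0,0,0,-7.85,0]' 40
python3 - <<'E'
from h import *
print(local([.5787,-.0702,.25],np.radians(-11.7)))
s=sensors.read_state();T=np.eye(4);T[:3,:3]=R.from_rotvec(s["tcp_rot"]).as_matrix();T[:3,3]=s["tool_pos"]
p=viewer.camera_params("wrist");print(p["K"],(np.linalg.inv(T)@np.linalg.inv(p["world_to_cam"])).round(3))
E
```

```text
time: 0.9
tool_pos: [0.1805, -0.65, 0.2305]
tcp_rot: [-2.429, -1.99, -0.001]
wrist_force: [0.6, -0.6, -0.1]
width: 0.0
grip_force: 0.0
(array([646.9, 276.2, -18.9]), 'turn about tool z:', np.float64(0.34), 'tilt', array([-3.0e-04,  1.3e-03, -1.0e+00]))
[[357.27745447   0.         324.29058771]
 [  0.         357.27745447 242.74992209]
 [  0.           0.           1.        ]] [[ 0.001 -0.96  -0.279  0.072]
 [ 1.     0.     0.001 -0.001]
 [-0.001 -0.279  0.96  -0.142]
 [ 0.     0.     0.     1.   ]]
```

```bash
python3 -m inch '[43,18.4,-2,0,0,0,0, 43,18.4,-2,0,0,0,0, 43,18.4,-2,0,0,0,0, 43,18.4,-2,0,0,0,0, 43,18.4,-2,0,0,0,0, 43,18.4,-2,0,0,0,0, 43,18.4,-2,0,0,0,0, 43,18.4,-2,0,0,0,0]' >/dev/null
python3 -m inch '[43,18.4,0,0,0,0.34,0, 43,18.4,0,0,0,0,0, 43,18.4,0,0,0,0,0, 43,18.4,0,0,0,0,0, 43,18.4,0,0,0,0,0, 43,18.4,-2,0,0,0,0, 43,18.4,0,0,0,0,0, 0,0,0,0,0,0,0]'
python3 - <<'E'
from h import *
p=viewer.camera_params("wrist"); im=viewer.read_camera("wrist"); cv2.imwrite("pics/w1.png",im[:,:,::-1]); np.save("w1T.npy",p["world_to_cam"])
print(local([.5787,-.0702,.155],np.radians(-11.7)))
E
```

```text
time: 2.5
tool_pos: [0.5851, -0.0709, 0.2487]
tcp_rot: [-2.436, -1.982, -0.003]
wrist_force: [0.2, -1.0, -0.2]
width: -0.001
grip_force: 0.0
(array([ 1.9, -5.3, 93.5]), 'turn about tool z:', np.float64(-0.07), 'tilt', array([-1.2e-03,  4.0e-04, -1.0e+00]))
```

View pics/w1.png

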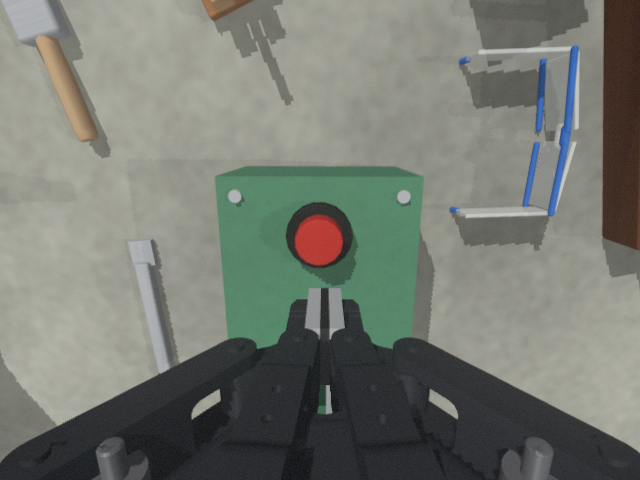

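The wrist view shows the red plunger at about (319,240) with the fingertips at (325,295). The gripper hides the slot.

Run:
```python
from h import *
im=cv2.imread("pics/w1.png")[:,:,::-1].copy(); H=hsv(im); p=dict(K=viewer.camera_params("wrist")["K"],world_to_cam=np.load("w1T.npy"))
c=biggest(((H[...,0]<8)|(H[...,0]>172))&(H[...,1]>150),(270,190,370,285)); m=cv2.moments(c); uc=(m['m10']/m['m00'],m['m01']/m['m00']); P=cast(p,uc,.143)[0]
print(uc,P, np.ptp(cast(p,c[:,0],.143),axis=0)); print(local([(P[0]+.5787)/2,(P[1]-.0702)/2,.150],np.radians(-11.7)))
```

```text
(318.5096611845061, 239.75545969263953) [ 0.58084353 -0.06687276  0.143     ] [3.49044930e-02 3.74588035e-02 5.55111512e-17]
(array([ 3.7, -4.5, 98.5]), 'turn about tool z:', np.float64(-0.07), 'tilt', array([-1.2e-03,  4.0e-04, -1.0e+00]))
```

```bash
python3 -m inch '[3.7,-4.5,20,0,0,0,0, 0,0,25,0,0,0,0, 0,0,25,0,0,0,0, 0,0,20,0,0,0,0, 0,0,8,0,0,0,0, 0,0,0,0,0,0,0, 0,0,0,0,0,0,0, 0,0,0,0,0,0,0]'
python3 -m inch '[0,0,4,0,0,0,0, 0,0,4,0,0,0,0, 0,0,4,0,0,0,0, 0,0,4,0,0,0,0, 0,0,4,0,0,0,0, 0,0,0,0,0,0,0, 0,0,0,0,0,0,0, 0,0,0,0,0,0,0]'
```

```text
time: 3.35
tool_pos: [0.5802, -0.0716, 0.1529]
tcp_rot: [2.441, 1.975, 0.003]
wrist_force: [0.1, -0.7, -0.3]
width: -0.002
grip_force: 0.0
time: 4.15
tool_pos: [0.5798, -0.0711, 0.1326]
tcp_rot: [2.441, 1.976, 0.001]
wrist_force: [-2.6, 0.0, 7.1]
width: 0.005
grip_force: 4.0
```

```bash
python3 -m inch '[0,0,2,0,0,0,0, 0,0,2,0,0,0,0, 0,0,1.5,0,0,0,0, 0,0,0,0,0,0,0, 0,0,0,0,0,0,0, 0,0,0,0,0,0,0, 0,0,0,0,0,0,0, 0,0,0,0,0,0,0]'
```

```text
time: 4.95
tool_pos: [0.58, -0.0712, 0.1308]
tcp_rot: [2.44, 1.976, 0.002]
wrist_force: [-10.9, 1.6, 25.9]
width: -0.0
grip_force: 12.9
```

Bottomed out at 26 N. Next I'll release it and back off along tool −x, so the wrist camera can see the slot and the returned plunger.

```bash
python3 -m inch '[0,0,-20,0,0,0,0, 0,0,-30,0,0,0,0, -40,0,-15,0,0,0,0, -42,0,-10,0,0,0,0, -42,0,-10,0,0,0,0, -42,0,-10,0,0,0,0, -42,0,-10,0,0,0,0, 0,0,0,0,0,0,0]'
python3 - <<'E'
from h import *
sensors.read_state()
viewer.read_camera("top")
p=viewer.camera_params("wrist"); im=viewer.read_camera("wrist"); cv2.imwrite("pics/w2.png",im[:,:,::-1]); np.save("w2T.npy",p["world_to_cam"])
E
```

```text
time: 5.75
tool_pos: [0.5354, -0.2795, 0.2321]
tcp_rot: [2.444, 1.969, -0.001]
wrist_force: [-0.4, 1.3, 0.5]
width: 0.001
grip_force: 0.0
```

View pics/w2.png

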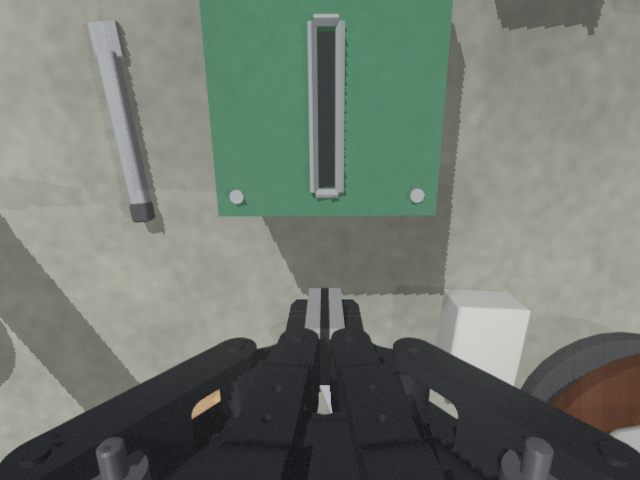

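The wrist view shows the whole slot, with its lips spanning (308–345, 14–199) and the dark opening centred at about (326,107).

Run:
```python
from h import *
im=cv2.imread("pics/w2.png")[:,:,::-1].copy(); H=hsv(im); s,v=H[...,1],H[...,2]; p=dict(K=viewer.camera_params("wrist")["K"],world_to_cam=np.load("w2T.npy"))
g=((H[...,0]>60)&(H[...,0]<90)&(s>90))
lip=biggest(~g,(295,6,360,208)); 
for nm,c,z in(("lip",lip,.12),("dark",biggest((v<90)&(s<110),(306,15,348,200)),.115)):
    r=cv2.minAreaRect(c); b=cast(p,cv2.boxPoints(r),z); 
    e=[b[1]-b[0],b[2]-b[1]]; L=[np.linalg.norm(x) for x in e]; d=e[int(np.argmax(L))]
    print(nm,r,"size",np.round(L,4),"centre",b.mean(0).round(4),"ang",np.degrees(np.arctan2(d[1],d[0]))%180)
print(sensors.read_state()["tcp_rot"])
# slate goal: from top view
```

```text
lip ((327.0, 108.5), (197.0, 64.0), 90.0) size [0.0397 0.1237] centre [ 0.5551 -0.1917  0.12  ] ang 79.3463677777454
dark ((325.5, 107.0), (160.0, 17.0), 90.0) size [0.0109 0.102 ] centre [ 0.5547 -0.1887  0.115 ] ang 78.22785064079432
[-2.44371141e+00 -1.97315937e+00 -3.98808325e-04]
```

```bash
python3 -m inch '[47,-8.4,-2.5,0,0,0,50, 47,-8.4,-2.5,0,0,0,50, 47,-8.4,-2.5,0,0,0,50, 47,-8.4,-2.5,0,0,0,50, 47,-8.4,-2.5,0,0,0,50, 47,-8.4,-2.5,0,0,0,50, 47,-8.4,-2.5,0,0,0,50, 47,-8.4,-2.5,0,0,0,50]'
python3 -m inch '[24,0,0,0,0,-8.2,50, 0,0,0,0,0,-8.2,50, 0,0,0,0,0,-8.2,50, 0,0,0,0,0,0,50, 0,0,0,0,0,0,50, 0,0,0,0,0,0,50, 0,0,0,0,0,0,50, 0,0,0,0,0,0,50]'
python3 - <<'E'
from h import *
p=viewer.camera_params("wrist"); im=viewer.read_camera("wrist"); cv2.imwrite("pics/w3.png",im[:,:,::-1]); np.save("w3T.npy",p["world_to_cam"])
E
```

```text
time: 6.65
tool_pos: [0.547, 0.1108, 0.25]
tcp_rot: [-2.439, -1.978, 0.001]
wrist_force: [0.1, -0.1, -0.0]
width: 0.581
grip_force: 0.0
time: 7.45
tool_pos: [0.5534, 0.1305, 0.2508]
tcp_rot: [-1.966, -2.45, -0.0]
wrist_force: [-0.2, 0.3, -0.8]
width: 0.587
grip_force: 0.0
```

View pics/w3.png

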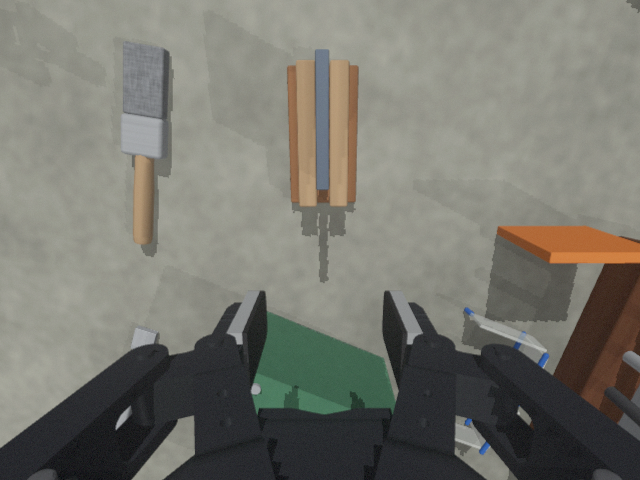

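The wrist view shows the slate's top edge at (316–329, 50–190) between the rails, aligned with the tool.

Run:
```python
from h import *
im=cv2.imread("pics/w3.png")[:,:,::-1].copy(); H=hsv(im); p=dict(K=viewer.camera_params("wrist")["K"],world_to_cam=np.load("w3T.npy"))
c=biggest((H[...,0]>95)&(H[...,0]<130)&(H[...,1]>40),(290,30,355,215)); r=cv2.minAreaRect(c); b=cast(p,cv2.boxPoints(r),.112)
e=[b[1]-b[0],b[2]-b[1]]; L=[np.linalg.norm(x) for x in e]; d=e[int(np.argmax(L))]; C=b.mean(0); a=np.arctan2(d[1],d[0])%np.pi
print(r,"size",np.round(L,4),"centre",C.round(4),"ang",np.degrees(a)); print(local([C[0],C[1],.082],a-np.pi/2))
```

```text
((321.9999694824219, 118.99998474121094), (137.99996948242188, 11.999998092651367), 90.0) size [0.0085 0.0974] centre [0.5334 0.2127 0.112 ] ang 102.71308667224251
(array([ 84.6,  -1.8, 168.8]), 'turn about tool z:', np.float64(-0.2), 'tilt', array([ 0.e+00,  1.e-04, -1.e+00]))
```

```bash
python3 -m inch '[42,-1.8,0,0,0,-0.2,50, 42,0,10,0,0,0,50, 0,0,35,0,0,0,50, 0,0,40,0,0,0,50, 0,0,35,0,0,0,50, 0,0,10,0,0,0,50, 0,0,0,0,0,0,50, 0,0,0,0,0,0,50]'
python3 - <<'E'
from h import *
print(local([.5334,.2127,.082],np.radians(12.7)))
p=viewer.camera_params("wrist"); im=viewer.read_camera("wrist"); cv2.imwrite("pics/w4.png",im[:,:,::-1])
E
```

```text
time: 8.3
tool_pos: [0.5346, 0.2125, 0.1225]
tcp_rot: [1.96, 2.453, 0.003]
wrist_force: [-0.0, 0.2, 0.2]
width: 0.581
grip_force: 0.0
(array([ 0.4, -1.3, 40.5]), 'turn about tool z:', np.float64(0.05), 'tilt', array([ 2.3e-03,  8.0e-04, -1.0e+00]))
```

View pics/w4.png

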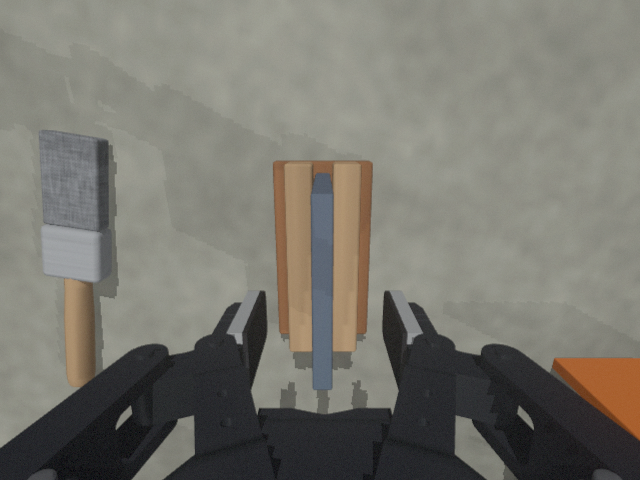

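The slate (312–332, 190–388) lies between the open fingers. I'll descend and close.

```bash
python3 -m inch '[0.4,-1.3,20,0,0,0,50, 0,0,20,0,0,0,50, 0,0,0,0,0,0,50, 0,0,0,0,0,0,5, 0,0,0,0,0,0,5, 0,0,0,0,0,0,5, 0,0,0,0,0,0,5, 0,0,0,0,0,0,5]' 60
python3 -m inch '[0,0,-10,0,0,0,5, 0,0,-30,0,0,0,5, 0,0,-40,0,0,0,5, 0,0,-40,0,0,0,5, 0,0,-40,0,0,0,5, 0,0,-10,0,0,0,5, 0,0,0,0,0,0,5, 0,0,0,0,0,0,5]'
python3 - <<'E'
from h import *
# hover 130 mm above-and-beside: TCP 85 mm in -x tool side of slot
a=np.radians(78.3); u=np.array([np.cos(a),np.sin(a)])
print(local(list(np.array([.5545,-.190])),0) if 0 else local([*(np.array([.5545,-.190])),.252],np.radians(-11.7)))
E
```

```text
time: 9.15
tool_pos: [0.5335, 0.2129, 0.0829]
tcp_rot: [1.959, 2.453, 0.005]
wrist_force: [-0.3, 0.0, 6.7]
width: 0.107
grip_force: 59.7
time: 9.95
tool_pos: [0.5306, 0.2119, 0.2486]
tcp_rot: [-1.959, -2.453, 0.005]
wrist_force: [-0.7, -0.1, -3.0]
width: 0.106
grip_force: 60.2
(array([-397.3,  -65.6,   -3. ]), 'turn about tool z:', np.float64(24.48), 'tilt', array([-0.0032, -0.0011, -1.    ]))
```

```bash
python3 -m inch '[0,0,0,0,0,8.16,5, 0,0,0,0,0,8.16,5, 0,0,0,0,0,8.16,5, -40,8.5,0,0,0,0,5, -48,10.5,0,0,0,0,5, -48,10.5,0,0,0,0,5, -48,10.5,0,0,0,0,5, -48,10.5,0,0,0,0,5]'
python3 -m inch '[-48,10.5,0,0,0,0,5, -48,10.5,0,0,0,0,5, -48,10.5,0,0,0,0,5, -48,10.5,0,0,0,0,5, -40,8.5,0,0,0,0,5, -20,4,0,0,0,0,5, 0,0,0,0,0,0,5, 0,0,0,0,0,0,5]'
python3 - <<'E'
from h import *
p=viewer.camera_params("wrist"); im=viewer.read_camera("wrist"); cv2.imwrite("pics/w5.png",im[:,:,::-1]); np.save("w5T.npy",p["world_to_cam"])
print(local([.5545,-.190,.25],np.radians(-11.7)))
E
```

```text
time: 10.75
tool_pos: [0.532, -0.0266, 0.247]
tcp_rot: [-2.433, -1.981, 0.007]
wrist_force: [2.0, -0.5, -2.3]
width: 0.11
grip_force: 60.1
time: 11.55
tool_pos: [0.5354, -0.2819, 0.2482]
tcp_rot: [-2.433, -1.979, 0.001]
wrist_force: [0.6, 0.2, -1.6]
width: 0.103
grip_force: 60.1
(array([93.3, -0.2, -1. ]), 'turn about tool z:', np.float64(0.01), 'tilt', array([-0.003 ,  0.0027, -1.    ]))
```

View pics/w5.png

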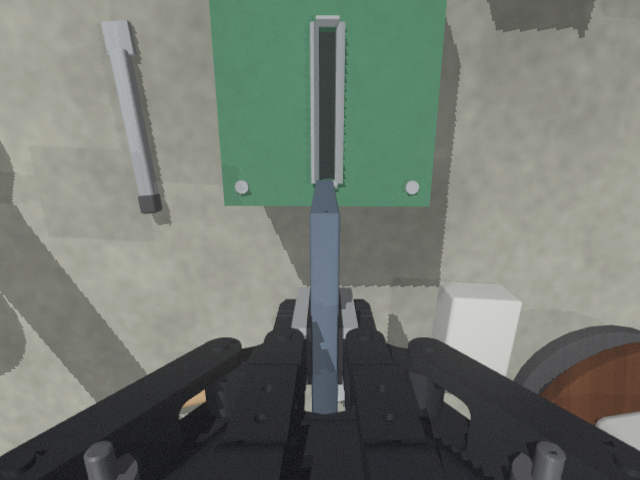

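The wrist view shows the slate held with its top edge ending at about (325,211) and its front lower edge at about (325,183). The slot lies ahead, dark opening (319–335, 28–183). Now the relative offsets in tool axes.

Run:
```python
from h import *
im=cv2.imread("pics/w5.png")[:,:,::-1].copy(); H=hsv(im); h,s,v=[H[...,i].astype(int) for i in range(3)]; p=dict(K=viewer.camera_params("wrist")["K"],world_to_cam=np.load("w5T.npy"))
S=sensors.read_state(); Rt=R.from_rotvec(S["tcp_rot"]).as_matrix(); t=S["tool_pos"]
tool=lambda uv,z:((cast(p,uv,z)-t)@Rt*1000).round(1)
blue=(h>95)&(h<130)&(s>40)
for r in (178,184,188,192,196,200,205,209,212,215,220,240,260,280):
    x=np.where(blue[r,295:355])[0]+295; print(r,(x.min(),x.max(),int(v[r,x].mean())) if len(x) else None, end="; ")
print()
for r in (30,60,90,120,150,175):   # lips: grey between green
    g=(h[r]>60)&(h[r]<90)&(s[r]>90); x=[c for c in range(300,352) if not g[c]]; d=[c for c in range(305,348) if v[r,c]<90 and not g[c]]
    xm=(min(x)+max(x))/2; dm=(min(d)+max(d))/2 if d else 0
    print(r,min(x),max(x),tool([xm,r],.118)[0][:2],"dark",(min(d),max(d)) if d else None,tool([dm,r],.115)[0][:2])
print([int(q) for q in v[5:40,327]]); print([int(q) for q in s[5:40,327]])
print("slate top front edge",tool([[311,211.5],[339,211.5],[325,211.5]],t[2]+.030))
print("slate bottom",tool([[315,183],[336,183]],t[2]-.07))
```

```text
178 None; 184 (np.int64(316), np.int64(332), 111); 188 (np.int64(315), np.int64(333), 111); 192 (np.int64(315), np.int64(334), 110); 196 (np.int64(314), np.int64(335), 110); 200 (np.int64(313), np.int64(335), 111); 205 (np.int64(312), np.int64(336), 111); 209 (np.int64(311), np.int64(338), 110); 212 (np.int64(310), np.int64(338), 109); 215 (np.int64(310), np.int64(339), 133); 220 (np.int64(310), np.int64(339), 134); 240 (np.int64(310), np.int64(338), 135); 260 (np.int64(310), np.int64(338), 135); 280 (np.int64(311), np.int64(338), 137); 
30 300 350 [142.9  -0.6] dark (319, 333) [1.437e+02 1.000e-01]
60 303 349 [1.245e+02 1.000e-01] dark (319, 335) [125.    0.9]
90 301 350 [105.2  -0.2] dark (319, 334) [105.6   0.5]
120 302 350 [85.2  0.2] dark (319, 334) [85.3  0.6]
150 300 351 [64.2 -0.2] dark (319, 333) [64.1  0.2]
175 301 351 [46.   0.2] dark (319, 333) [45.7  0.2]
[135, 134, 138, 134, 137, 137, 137, 139, 138, 138, 162, 177, 180, 164, 134, 126, 128, 125, 125, 126, 124, 114, 94, 80, 83, 85, 82, 70, 65, 65, 62, 65, 66, 63, 64]
[93, 99, 94, 95, 89, 93, 89, 90, 92, 92, 28, 10, 7, 6, 10, 12, 12, 10, 10, 10, 12, 22, 71, 96, 95, 84, 78, 47, 24, 20, 25, 27, 27, 20, 16]
slate top front edge [[ 49.8  -5.3 -29.9]
 [ 49.8   3.6 -29.9]
 [ 49.8  -0.9 -29.9]]
slate bottom [[47.1 -6.5 70.1]
 [47.1  5.8 70.1]]
```

```bash
python3 -m inch '[30,1.2,0,0,0,0,5, 35,0,0,0,0,0,5, 28.8,0,0,0,0,0,5, 0,0,15,0,0,0,5, 0,0,20,0,0,0,5, 0,0,13,0,0,0,5, 0,0,0,0,0,0,5, 0,0,0,0,0,0,5]'
python3 - <<'E'
from h import *
a=viewer.read_camera("scene")[215:335,215:365]; b=viewer.read_camera("wrist")
print(local([.5545,-.190,.20],np.radians(-11.7)))
cv2.imwrite("pics/w6.png",np.hstack([cv2.resize(a,None,fx=2.5,fy=2.5,interpolation=cv2.INTER_CUBIC),cv2.resize(b[120:420,170:470],(375,300))[:, :] if 0 else b[130:430,180:580]])[:,:,::-1])
E
```

```text
time: 12.4
tool_pos: [0.5564, -0.191, 0.2023]
tcp_rot: [-2.435, -1.983, 0.001]
wrist_force: [0.1, 0.2, -2.5]
width: 0.107
grip_force: 60.0
(array([ 1.1, -3.1,  3.7]), 'turn about tool z:', np.float64(-0.02), 'tilt', array([ 1.4e-03, -6.0e-04, -1.0e+00]))
```

View pics/w6.png

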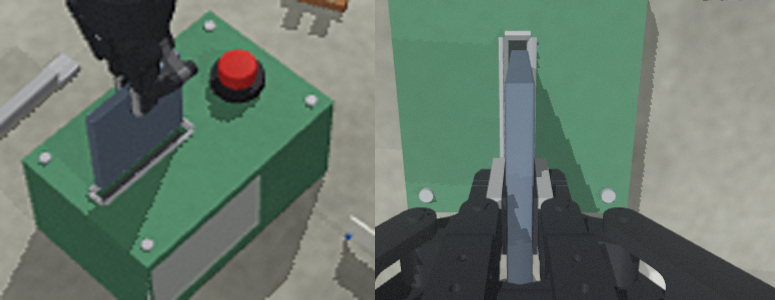

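The scene crop shows the slate standing just over the lips and the plunger up. In the wrist crop the slate's lower front edge, about (518,52), is centred between the lips at 499–537. I'll check it numerically.

Run:
```python
from h import *
for _ in range(2):
    p=viewer.camera_params("wrist"); S=sensors.read_state(); im=viewer.read_camera("wrist"); print(S["tool_pos"].round(4), local([.5545,-.190,.20],np.radians(-11.7))[0])
H=hsv(im); h,s,v=[H[...,i].astype(int) for i in range(3)]
Rt=R.from_rotvec(S["tcp_rot"]).as_matrix(); t=S["tool_pos"]
tool=lambda uv,z:((cast(p,uv,z)-t)@Rt*1000).round(1)
blue=(h>95)&(h<130)&(s>40)
for r in range(160,216,3):
    x=np.where(blue[r,295:355])[0]+295; nz=np.where((s[r,290:360]<60))[0]+290; d=np.where(v[r,300:350]<80)[0]+300
    print(r,"blue",(x.min(),x.max()) if len(x)>3 else None,"grey",(nz.min(),nz.max()) if len(nz) else None,"dark",(d.min(),d.max()) if len(d) else None)
print([(r,int(v[r,323]),int(s[r,323])) for r in range(158,190,1)])
for r in (170,173,176,180): print(r,tool([323,r],.115)[0][:2],tool([323,r],t[2]-.071)[0][:2])
```

```text
[ 0.5573 -0.1917  0.2037] [ 1.1 -3.3  4. ]
[ 0.5575 -0.1917  0.204 ] [ 1.1 -3.2  4. ]
160 blue None grey (np.int64(309), np.int64(334)) dark None
163 blue None grey (np.int64(308), np.int64(334)) dark None
166 blue None grey (np.int64(303), np.int64(339)) dark None
169 blue None grey (np.int64(302), np.int64(340)) dark None
172 blue None grey (np.int64(302), np.int64(340)) dark (np.int64(313), np.int64(329))
175 blue None grey (np.int64(302), np.int64(340)) dark (np.int64(313), np.int64(329))
178 blue None grey (np.int64(302), np.int64(340)) dark (np.int64(313), np.int64(329))
181 blue (np.int64(316), np.int64(331)) grey (np.int64(302), np.int64(340)) dark (np.int64(313), np.int64(315))
184 blue (np.int64(315), np.int64(332)) grey (np.int64(302), np.int64(340)) dark (np.int64(313), np.int64(314))
187 blue (np.int64(315), np.int64(333)) grey (np.int64(303), np.int64(340)) dark (np.int64(313), np.int64(314))
190 blue (np.int64(314), np.int64(333)) grey (np.int64(303), np.int64(340)) dark (np.int64(313), np.int64(313))
193 blue (np.int64(313), np.int64(334)) grey (np.int64(303), np.int6
[... 528 characters left out ...]
 None
214 blue (np.int64(310), np.int64(339)) grey (np.int64(303), np.int64(339)) dark None
[(158, 142, 90), (159, 143, 91), (160, 173, 27), (161, 189, 8), (162, 191, 5), (163, 192, 7), (164, 172, 7), (165, 144, 11), (166, 135, 9), (167, 134, 11), (168, 136, 11), (169, 114, 9), (170, 77, 26), (171, 67, 19), (172, 68, 30), (173, 68, 30), (174, 68, 15), (175, 66, 23), (176, 68, 23), (177, 69, 30), (178, 67, 23), (179, 67, 23), (180, 108, 59), (181, 118, 63), (182, 120, 60), (183, 120, 57), (184, 119, 56), (185, 119, 56), (186, 120, 60), (187, 120, 62), (188, 119, 60), (189, 118, 58)]
170 [53.6 -1.7] [55.1 -1.6]
173 [51.7 -1.7] [53.3 -1.6]
176 [49.8 -1.7] [51.6 -1.6]
180 [47.3 -1.7] [49.2 -1.6]
```

```bash
python3 -m inch '[1.8,-1.6,0,0,0,0,5, 0,0,0,0,0,0,5, 0,0,0,0,0,0,5, 0,0,4,0,0,0,5, 0,0,4,0,0,0,5, 0,0,4,0,0,0,5, 0,0,4,0,0,0,5, 0,0,4,0,0,0,5]'
```

```text
time: 13.4
tool_pos: [0.5554, -0.1891, 0.1822]
tcp_rot: [-2.436, -1.983, 0.0]
wrist_force: [0.6, 0.1, -2.5]
width: 0.106
grip_force: 60.1
```

No contact force. I'll continue slowly.

```bash
python3 -m inch '[0,0,3,0,0,0,5, 0,0,3,0,0,0,5, 0,0,3,0,0,0,5, 0,0,3,0,0,0,5, 0,0,2,0,0,0,5, 0,0,0,0,0,0,5, 0,0,0,0,0,0,5, 0,0,0,0,0,0,5]'
```

```text
time: 14.2
tool_pos: [0.5557, -0.1892, 0.169]
tcp_rot: [2.436, 1.983, 0.0]
wrist_force: [-0.3, 0.4, -2.4]
width: 0.101
grip_force: 60.1
```

```bash
python3 -m inch '[0,0,5,0,0,0,5, 0,0,5,0,0,0,5, 0,0,5,0,0,0,5, 0,0,5,0,0,0,5, 0,0,5,0,0,0,5, 0,0,5,0,0,0,5, 0,0,3,0,0,0,5, 0,0,0,0,0,0,5]'
python3 -m inch '[0,0,0,0,0,0,5, 0,0,0,0,0,0,5, 0,0,0,0,0,0,5, 0,0,0,0,0,0,5, 0,0,0,0,0,0,5, 0,0,0,0,0,0,5, 0,0,0,0,0,0,5, 0,0,0,0,0,0,5]'
python3 - <<'E'
from h import *
a=viewer.read_camera("scene")[205:335,210:370]; b=viewer.read_camera("wrist")
cv2.imwrite("pics/w7.png",np.hstack([cv2.resize(a,(370,300),interpolation=cv2.INTER_CUBIC),b[130:430,180:580]])[:,:,::-1])
E
```

```text
time: 15.0
tool_pos: [0.5553, -0.189, 0.1351]
tcp_rot: [-2.436, -1.983, 0.001]
wrist_force: [0.1, -0.6, -3.6]
width: 0.102
grip_force: 60.1
time: 15.8
tool_pos: [0.5556, -0.1891, 0.1358]
tcp_rot: [-2.436, -1.983, 0.0]
wrist_force: [-0.1, -0.3, -2.9]
width: 0.105
grip_force: 60.1
```

View pics/w7.png

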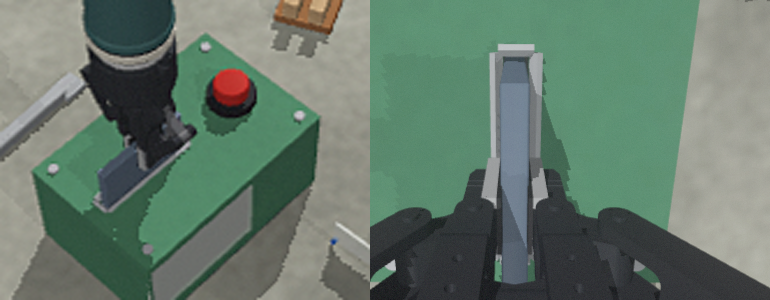

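The slate is half inside the slot and clear of the lips. The grip hasn't slipped (top edge still at row ~212) and the wrist carries its 2.9 N weight. The plunger is up.

```bash
python3 -c "
from workcell import job; print(job.finish_job())"
```

```text
the job is handed in; nothing more can be done
None
```

I pressed the plunger fully down (26 N at the stop) and it came back up; the slate is now gripped at 60 N, upright and about 50 mm into the slot, and the job was handed in after about 16 s, with no verdict returned.

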